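# Push the jiko's ash tray in to its hidden stop

## Robot

A 7-joint arm with a two-finger parallel gripper is mounted at the origin on the work surface. World frame = base frame: x ahead of the robot, y to its left, z up, the work surface at z = 0. Lengths are in m, angles in rad, forces in N, time in s.
With the tool pointing down it reaches from about 0.4 to 0.85 m from the base axis. Payload 10.4 kg.
Tool frame: the origin (TCP) lies between the finger pads; the fingertips stand 11 mm ahead of it and the grasp point (between the pads) lies 8 mm behind it; x points along the fingers, y is the direction in which the jaws open and shut, and the axes are right-handed (so a half turn about x gives the same grasp; the last joint's range is limited). The gripper opens to 87 mm and grips with 3 to 60 N. Pads are 19 mm wide; open, the fingers measure 117 mm over their backs; the gripper's body (75 mm by 190 mm) begins 51 mm behind the grasp point.
Start: joints at [-1.268, 0.332, -0.065, 1.46, 0.022, 1.35, -0.088], TCP at [0.2, 0.592, 0.234] pointing down, gripper open.
Joint ranges: [-2.6, 2.6], [-0.5, 2.12], [-1.47, 1.34], [0.16, 2.42], [-1.27, 4.41], [0.06, 2.06], [-2.6, 2.6]. Speed limits (rad/s): [2.22, 2.22, 2.79, 2.79, 3.14, 3.14, 3.14].

## Interface

Orientations are given as a unit quaternion [x, y, z, w].
In Python, from bench import r, cams, ticket gives the robot as it stands. The module is installed in compiled form; this text tells all that it offers.
- The arm moves only by the tool drive_tool, never from a script. Its argument "moves" is text: rows parted by semicolons, each of 5 numbers parted by spaces: the shift along the world's x, y, z in m, then the turn about the world's z in degrees, then the closure, from 0 (fully open) to 1 (shut). In form: x y z twist grip; .... A call has 1 to 20 rows; each row shifts and turns the commanded pose from where the row before left it; what a row does not reach is not made up. A row lasts 1/8 s, in which the tool goes at most 62.5 mm and 10.7 degrees, less where a joint would pass 70% of its speed; a pose out of reach is approached as far as the arm can. A call is refused whole if a number of a shift passes 0.0625 or a number of a turn 10.7, either way. A call with a gripper value outside its range is refused whole. The fingers move at their own pace and stop on an object; "newtons" is the grip in N (left out, the last holds). Time passes only in rows, so rows that do not move let the fingers close. It gives the time, the measured TCP pose, the force and the opening at its end, in the units of the state.
- r.read_state(): the state, without advancing time (a new reading comes with each control period).
- cams.camera(name): name is "side" or "top"; returns a dict with "color" (400x640x3 uint8, red, green, blue), "fx", "fy", "cx", "cy" (pixels), "extrinsics" (4x4, takes a point from camera to world coordinates). Camera axes: x right, y down, z forward; pixel columns grow to the right and rows downward; lengths in m; the calibration is good to about 2 mm. A picture is of the moment at which its call begins. There is no depth.
- ticket.close_job(): hands the job in, once; it reports no verdict.
The state is a dict: "time": time; "joint_positions": joint angles; "joint_vel": joint speeds; "joint_torque": joint torques, N m; "ee_pos": TCP position; "eef_rot": TCP orientation; "ft_force": force on the tool from outside, world axes, zero at the start; "torque": the same for the moment, N m; "width": finger opening in m.
Only numpy, scipy, OpenCV 4.12 (cv2) and the standard library are available. Lean on these libraries where they do the work, as an engineer would, in place of code of your own. Each camera call takes 0.05 s, during which the arm holds its last target.

## Task

Push the long-handled ash tray gently into the charcoal stove by its wooden grip until you feel it come up against the springy stop hidden inside, then let go and leave it resting against that stop. The stop's depth differs each time and much of the tray stays outside, so go by feel: a light drag, then a clearly rising push, and do not force it. Leave the mug standing where it is.

Things in the scene. Friction and masses are not known exactly. Their poses are not given: they have to be found in the camera images.
- ash_tray: Steel ash tray on a slide. Origin: centre of its grip, an upright wooden block 16 (x) x 70 (y) x 50 mm (z), 20 to 70 mm above the floor. x: level, into the stove, the only way it moves; z: up. A strip 28 mm wide, 35 to 43 mm high, leads to a pan 100 mm wide at x = 60 to 250 mm, top at 60 mm. Sliding drags with 4 N; it stays where left. The unseen stop is met after 30 to 130 mm more travel.
- jiko: Fixed dark metal charcoal stove, 275 mm across, 210 high; origin on the floor under its centre, x as the tray's x, mouth at -x. Hidden stop: a spring clip, 2 N per mm for 8 mm, then hard. A total push of 7 to 18 N seats the tray; over 40 N on the clip is forcing. Let go, the tray springs back 1 to 6 mm and stays bearing on the clip. The grip never needs to come nearer than 230 mm to the centre.
- mug: Loose ceramic mug, 80 mm across, 90 mm high, upright on the floor beside the tray; origin at the centre of its underside, z up.
Not all that is in view belongs to the job. What is meant by the mug is not red or turquoise, and is the smaller of those in its own colour.

How it is judged:
At the end, for the whole second after the job is handed in: The ash tray is at rest and still bears on the stop inside the stove with more than 0.5 N; the mug stands upright (within 10 degrees) within 30 mm of where it was (contact force between ash_tray and jiko above 0.5 N and linear speed of ash_tray below 0.01 m/s and distance of mug from where it was at the start of the episode below 0.03 m and angle between mug's own z axis and vertical below 0.17 rad); the robot touches nothing.
It fails at once if the tray is forced against the stop with more than 40 N (contact force between ash_tray and jiko above 40 N).
It fails at once if the mug is knocked or carried away (30 mm or 10 degrees) (distance of mug from where it was at the start of the episode above 0.03 m or angle between mug's own z axis and vertical above 0.17 rad).
It also fails if it takes over 35 s, if anything falls off the work surface, if the arm or the gripper's body presses on something with over 40 N, if the wrist force passes 120 N, or if a joint passes its speed limit or range.

## Working session

There is one attempt and no reset: what is moved stays moved. The work goes in short steps, Python scripts to look and compute and a tool call to move; the robot and the scene stay as the last step left them, time stands still between calls to the robot, and variables do not carry over. Pictures are saved under pics/ and viewed, and the job is handed in when it is done.

Besides the shell and the picture viewer there is one more tool, called after "Request:" as name(argument=value, ...) on one line, values as JSON. drive_tool: Moves the arm, as the interface text tells. Its arguments: {"type":"object","properties":{"moves":{"type":"string"},"newtons":{"type":"number"}},"required":["moves"]}

```bash
mkdir -p pics; cat > h.py <<'E'
import numpy as np, cv2
from bench import r,cams,ticket
def snap(n,f):
    c=cams.camera(n); cv2.imwrite('pics/'+f,cv2.cvtColor(c['color'],cv2.COLOR_RGB2BGR)); 
    np.savez('pics/'+n+'.npz',**{k:c[k] for k in('fx','fy','cx','cy','extrinsics','color')}); return c
def onplane(n,u,v,z):
    c=np.load('pics/'+n+'.npz'); E=c['extrinsics']
    d=E[:3,:3]@np.array([(u-c['cx'])/c['fx'],(v-c['cy'])/c['fy'],1]); o=E[:3,3]
    return o+d*(z-o[2])/d[2]
def proj(n,p):
    c=np.load('pics/'+n+'.npz'); E=c['extrinsics']
    q=E[:3,:3].T@(np.array(p)-E[:3,3]); return c['fx']*q[0]/q[2]+c['cx'],c['fy']*q[1]/q[2]+c['cy']
E
python3 - <<'E'
from h import *
for n in('side','top'):
    c=snap(n,n+'0.png'); print(n,c['fx'],c['extrinsics'].round(3).tolist())
print(r.read_state())
E
```

```text
side 404.20784251978193 [[-0.939, 0.18, -0.294, 0.828], [0.344, 0.534, -0.772, 0.769], [0.018, -0.826, -0.563, 0.589], [0.0, 0.0, 0.0, 1.0]]
top 464.4613070147456 [[0.03, -0.993, 0.118, 0.456], [-0.999, -0.031, -0.012, 0.104], [0.015, -0.117, -0.993, 1.053], [0.0, 0.0, 0.0, 1.0]]
{'time': 0.1, 'joint_positions': array([-1.26761881,  0.33280293, -0.06472621,  1.46086203,  0.02159722,
        1.34992243, -0.0885197 ]), 'joint_vel': array([ 4.85089550e-04, -1.00405707e-03, -3.37985409e-04,  4.91990164e-05,
       -6.10669113e-04, -4.63817289e-04,  5.72311101e-04]), 'joint_torque': array([ 1.27847652e-03, -6.24545360e+01,  2.42585078e-02, -3.90713453e+01,
       -6.15641079e-02,  3.66022065e-02,  8.23816663e-05]), 'ee_pos': array([0.19990629, 0.59180477, 0.23283491]), 'eef_rot': array([ 0.114207  ,  0.69780538, -0.11511852,  0.69769058]), 'ft_force': array([-0.49035005,  1.03577713, -0.01949369]), 'torque': array([-0.03172717,  0.03755341,  0.02337798]), 'width': 0.0871347704454352}
```

View pics/side0.png

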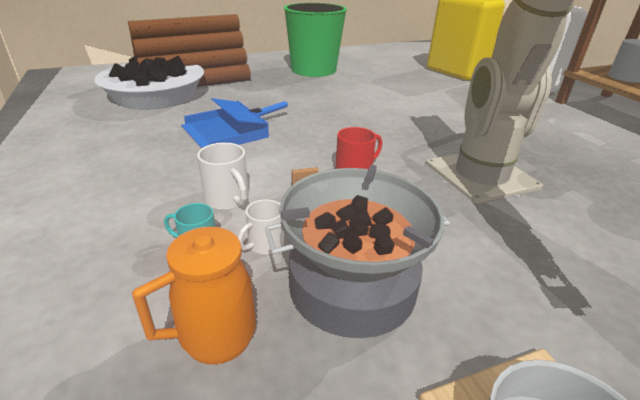

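View pics/top0.png

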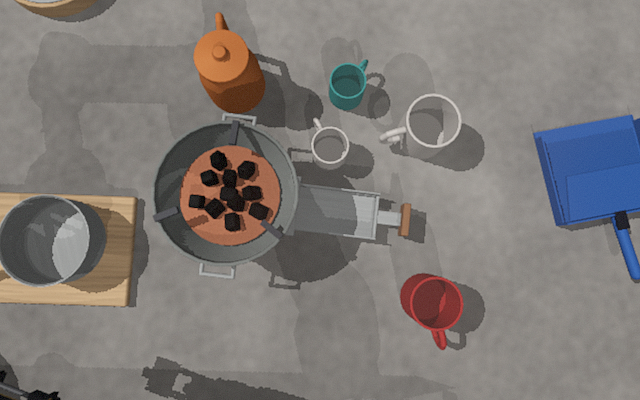

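```bash
python3 - <<'E'
from h import *
c=np.load('pics/top.npz')['color'][...,::-1]
cv2.imwrite('pics/tc.png',cv2.resize(c[100:280,280:480],None,fx=4,fy=3.3333*1.2,interpolation=2)[:600] if 0 else cv2.resize(c[120:270,280:480],None,fx=4,fy=4,interpolation=2))
E
```

```text
(no output)
```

View pics/tc.png

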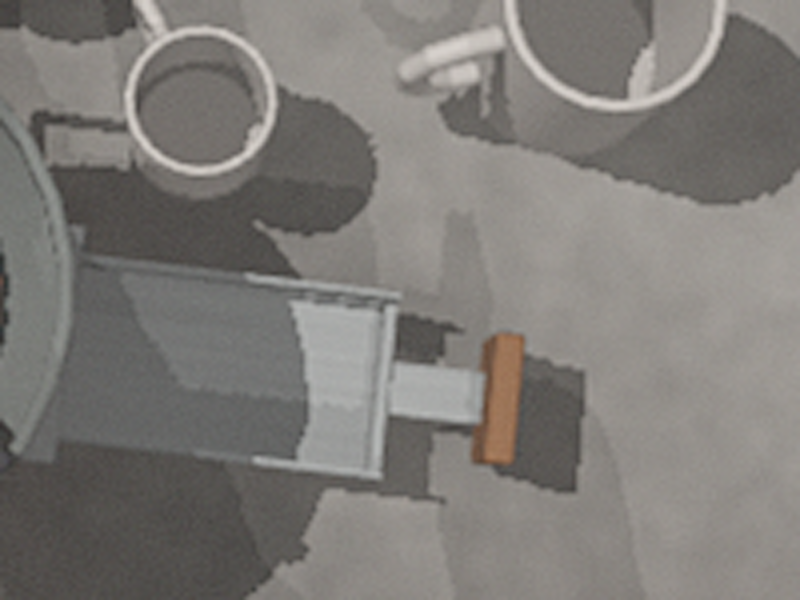

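```bash
python3 - <<'E'
from h import *
f=lambda x,y,z:onplane('top',280+x/4,120+y/4,z)
P=[f(*p,.07) for p in[(497,334),(524,334),(514,463),(487,463)]]
for p in P: print(p.round(4))
print('c',np.mean(P,0).round(4), 'len',np.linalg.norm(P[0]-P[3]),np.linalg.norm(P[1]-P[2]),np.linalg.norm(P[1]-P[0]))
a=P[0]-P[3]; print('grip normal deg', np.degrees(np.arctan2(a[1],a[0]))+90)
q=[f(*p,.06) for p in[(400,294),(380,477),(85,258),(50,440)]]
print([x.round(4) for x in q])
d=q[2]-q[0];print(np.degrees(np.arctan2(d[1],d[0])));d=q[3]-q[1];print(np.degrees(np.arctan2(d[1],d[0])))
m=[f(*p,.09) for p in[(126,100),(276,100),(200,27),(200,174)]];print('mug',[x.round(4) for x in m])
print('red',onplane('top',435,302,.09),onplane('top',410,300,.09))
print('big white',onplane('top',433,121,.12), onplane('top',384,139,.08))
E
```

```text
[ 0.5484 -0.0729  0.07  ]
[ 0.5488 -0.0873  0.07  ]
[ 0.4803 -0.0825  0.07  ]
[ 0.4799 -0.0683  0.07  ]
c [ 0.5144 -0.0777  0.07  ] len 0.06864773170693055 0.06867455799926808 0.014408719980760695
grip normal deg 86.15577806393318
[array([ 0.5693, -0.0221,  0.06  ]), array([ 0.471, -0.013,  0.06 ]), array([0.5835, 0.148 , 0.06  ]), array([0.4853, 0.1631, 0.06  ])]
85.23566140433863
85.34744553502664
mug [array([0.6643, 0.1281, 0.09  ]), array([0.6669, 0.049 , 0.09  ]), array([0.705 , 0.0902, 0.09  ]), array([0.626, 0.088, 0.09 ])]
red [ 0.34713714 -0.13403473  0.09      ] [ 0.34970427 -0.08297249  0.09      ]
big white [ 0.71653569 -0.12165467  0.12      ] [ 0.68466133 -0.02622885  0.08      ]
```

```bash
python3 - <<'E'
from h import *
from scipy.spatial.transform import Rotation as R
m=R.from_quat(r.read_state()['eef_rot']).as_matrix();print(m.round(3)); print(np.degrees(np.arctan2(m[1,1],m[0,1])))
print('stove rim L/R/T/B',[onplane('top',*p,.21).round(3) for p in[(154,195),(298,195),(226,122),(226,266)]])
E
```

```text
[[-0.     0.32   0.947]
 [-0.001  0.947 -0.32 ]
 [-1.    -0.001  0.   ]]
71.33568424131431
stove rim L/R/T/B [array([0.537, 0.407, 0.21 ]), array([0.545, 0.147, 0.21 ]), array([0.676, 0.285, 0.21 ]), array([0.413, 0.27 , 0.21 ])]
```

Request:
drive_tool(moves="0 0 0.05 0 1;0 0 0.05 0 1;0 0 0.05 0 1;0 0 0 0 1", newtons=20)

```text
time: 0.6
ee_pos: [0.2003, 0.5931, 0.3878]
eef_rot: [0.117, 0.698, -0.112, 0.698]
ft_force: [0.2, -0.7, -0.5]
width: 0.055
```

Request:
drive_tool(moves="0.033 -0.035 0 -4.75 1;0.033 -0.035 0 -4.75 1;0.033 -0.035 0 -4.75 1;0.033 -0.035 0 -4.75 1;0.033 -0.035 0 -4.75 1;0.033 -0.035 0 -4.75 1;0.019 -0.05 0 -4.75 1;0.019 -0.05 0 -4.75 1;0.019 -0.05 0 -4.75 1;0.019 -0.05 0 -4.75 1;0.019 -0.05 0 -4.75 1;0.002 -0.0565 0 -4.75 1;0.002 -0.0565 0 -4.75 1;0.002 -0.0565 0 -4.75 1;0.002 -0.0565 0 -4.75 1;0.002 -0.0565 0 -4.75 1;0 0 0 0 1;0 0 0 0 1")

```text
time: 2.85
ee_pos: [0.5029, -0.1498, 0.3828]
eef_rot: [-0.52, -0.48, 0.52, -0.479]
ft_force: [0.5, 0.8, 0.4]
width: 0.0006
```

```bash
python3 - <<'E'
from h import *
from scipy.spatial.transform import Rotation as R
s=r.read_state();m=R.from_quat(s['eef_rot']).as_matrix();print(np.degrees(np.arctan2(m[1,1],m[0,1])),s['ee_pos'],s['joint_positions'].round(2))
snap('top','top1.png')
E
```

```text
-4.638829400408738 [ 0.5029219  -0.14980575  0.38275952] [-0.44  0.06  0.68  1.49 -0.04  1.61  0.16]
```

View pics/top1.png

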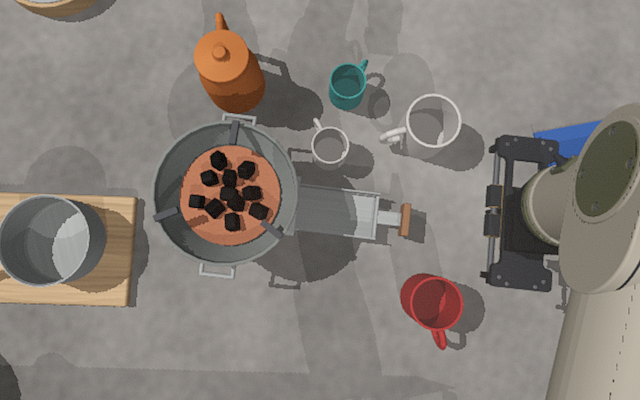

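Request:
drive_tool(moves="0.01 0 -0.05 0 1;0 0 -0.06 0 1;0 0 -0.06 0 1;0 0 -0.06 0 1;0 0 -0.05 0 1;0 0 -0.03 0 1;0 0 -0.018 0 1;0 0 0 0 1;0 0 0 0 1")

```text
time: 4.03
ee_pos: [0.5139, -0.1502, 0.0568]
eef_rot: [0.52, 0.479, -0.519, 0.48]
ft_force: [0.2, -0.6, 0.1]
width: 0.0004
```

```bash
python3 - <<'E'
from h import *
snap('side','side1.png');snap('top','top2.png');print(r.read_state()['ft_force'])
E
```

```text
[-0.13111485  0.21049875  0.64784432]
```

View pics/top2.png

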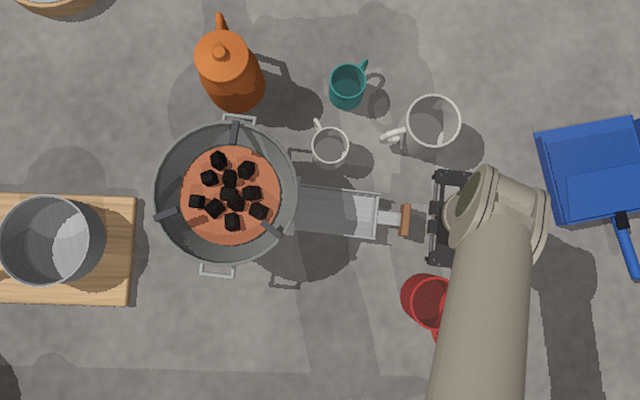

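View pics/side1.png

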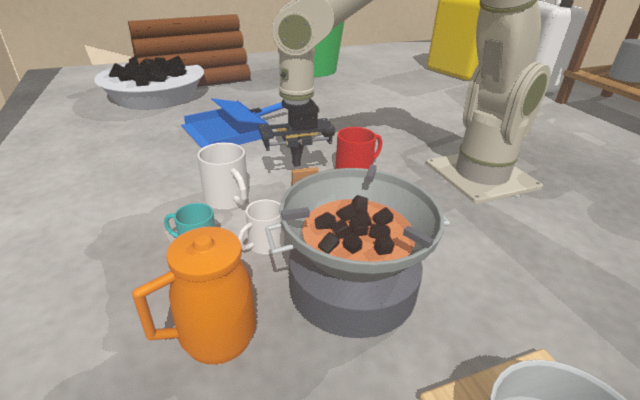

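Request:
drive_tool(moves="0.0007 0.01 0 0 1;0.0007 0.01 0 0 1;0.0007 0.01 0 0 1;0.0004 0.005 0 0 1;0.0004 0.005 0 0 1;0.0004 0.005 0 0 1;0 0 0 0 1")

```text
time: 5.0
ee_pos: [0.5164, -0.105, 0.0556]
eef_rot: [0.52, 0.479, -0.52, 0.479]
ft_force: [-0.0, 0.0, -0.9]
width: 0.0005
```

Request:
drive_tool(moves="0.0003 0.004 0 0 1;0.0003 0.004 0 0 1;0.0003 0.004 0 0 1")

```text
time: 5.38
ee_pos: [0.5172, -0.0941, 0.0556]
eef_rot: [-0.52, -0.479, 0.52, -0.479]
ft_force: [0.5, -4.8, -1.0]
width: 0.0004
```

Request:
drive_tool(moves="0.0003 0.004 0 0 1;0.0003 0.004 0 0 1")

```text
time: 5.62
ee_pos: [0.518, -0.0855, 0.0556]
eef_rot: [0.52, 0.479, -0.52, 0.479]
ft_force: [1.8, -4.4, -1.9]
width: 0.0004
```

Request:
drive_tool(moves="0.0003 0.004 0 0 1;0.0003 0.004 0 0 1")

```text
time: 5.88
ee_pos: [0.5186, -0.0771, 0.0556]
eef_rot: [0.52, 0.479, -0.52, 0.479]
ft_force: [2.6, -4.2, -0.8]
width: 0.0004
```

Request:
drive_tool(moves="0.0004 0.003 0 0 1;0.0004 0.003 0 0 1")

```text
time: 6.12
ee_pos: [0.5192, -0.0712, 0.0556]
eef_rot: [-0.52, -0.479, 0.52, -0.479]
ft_force: [0.4, -4.3, 0.4]
width: 0.0001
```

Request:
drive_tool(moves="0.0002 0.002 0 0 1;0.0002 0.002 0 0 1")

```text
time: 6.38
ee_pos: [0.5195, -0.0673, 0.0556]
eef_rot: [-0.52, -0.479, 0.52, -0.479]
ft_force: [0.4, -3.4, 1.1]
width: 0.0005
```

Request:
drive_tool(moves="0.0002 0.002 0 0 1;0.0002 0.002 0 0 1")

```text
time: 6.62
ee_pos: [0.5199, -0.0633, 0.0556]
eef_rot: [-0.52, -0.479, 0.52, -0.479]
ft_force: [-1.0, -4.5, 1.3]
width: 0.0008
```

Request:
drive_tool(moves="0.0002 0.0015 0 0 1;0.0002 0.0015 0 0 1")

```text
time: 6.88
ee_pos: [0.5202, -0.0602, 0.0556]
eef_rot: [-0.52, -0.479, 0.52, -0.479]
ft_force: [-1.5, -3.9, 3.0]
width: 0.0005
```

Request:
drive_tool(moves="0.0001 0.0015 0 0 1;0.0001 0.0015 0 0 1")

```text
time: 7.12
ee_pos: [0.5205, -0.0573, 0.0555]
eef_rot: [-0.52, -0.479, 0.52, -0.479]
ft_force: [-2.0, -3.3, 2.5]
width: 0.0003
```

Request:
drive_tool(moves="0.0001 0.0015 0 0 1;0.0001 0.0015 0 0 1")

```text
time: 7.38
ee_pos: [0.5208, -0.0542, 0.0555]
eef_rot: [-0.52, -0.479, 0.52, -0.479]
ft_force: [-2.4, -4.2, 2.7]
width: 0.0003
```

Request:
drive_tool(moves="0.0001 0.0015 0 0 1;0.0001 0.0015 0 0 1")

```text
time: 7.62
ee_pos: [0.5211, -0.0512, 0.0556]
eef_rot: [0.52, 0.479, -0.52, 0.479]
ft_force: [-1.8, -4.2, 1.9]
width: 0.0003
```

Request:
drive_tool(moves="0.0001 0.0015 0 0 1;0.0001 0.0015 0 0 1")

```text
time: 7.88
ee_pos: [0.5213, -0.0483, 0.0556]
eef_rot: [0.52, 0.479, -0.52, 0.479]
ft_force: [-0.6, -3.9, 1.2]
width: 0.0004
```

Request:
drive_tool(moves="0.0001 0.0015 0 0 1;0.0001 0.0015 0 0 1")

```text
time: 8.12
ee_pos: [0.5215, -0.0452, 0.0556]
eef_rot: [0.52, 0.479, -0.52, 0.479]
ft_force: [0.3, -4.9, 0.7]
width: 0.0005
```

Request:
drive_tool(moves="0.0001 0.0015 0 0 1;0.0001 0.0015 0 0 1")

```text
time: 8.38
ee_pos: [0.5218, -0.0423, 0.0556]
eef_rot: [0.52, 0.479, -0.52, 0.479]
ft_force: [1.1, -3.4, -0.3]
width: 0.0008
```

Request:
drive_tool(moves="0.0001 0.0015 0 0 1;0.0001 0.0015 0 0 1")

```text
time: 8.62
ee_pos: [0.522, -0.0393, 0.0556]
eef_rot: [0.52, 0.479, -0.52, 0.479]
ft_force: [2.1, -3.7, -0.5]
width: 0.0005
```

Request:
drive_tool(moves="0.0002 0.0015 0 0 1;0.0001 0.0015 0 0 1")

```text
time: 8.88
ee_pos: [0.5223, -0.0363, 0.0556]
eef_rot: [0.52, 0.479, -0.52, 0.479]
ft_force: [3.0, -4.3, -1.0]
width: 0.0005
```

Request:
drive_tool(moves="0.0002 0.0015 0 0 1;0.0001 0.0015 0 0 1")

```text
time: 9.12
ee_pos: [0.5225, -0.0333, 0.0556]
eef_rot: [0.52, 0.479, -0.52, 0.479]
ft_force: [2.5, -4.8, -1.2]
width: 0.0006
```

Request:
drive_tool(moves="0.0002 0.0015 0 0 1;0.0001 0.0015 0 0 1")

```text
time: 9.38
ee_pos: [0.5228, -0.0303, 0.0556]
eef_rot: [0.52, 0.479, -0.52, 0.479]
ft_force: [2.6, -4.9, -0.3]
width: 0.0005
```

Request:
drive_tool(moves="0.0002 0.0015 0 0 1;0.0001 0.0015 0 0 1")

```text
time: 9.62
ee_pos: [0.5231, -0.0272, 0.0556]
eef_rot: [0.52, 0.479, -0.52, 0.479]
ft_force: [2.1, -5.4, 0.1]
width: 0.0006
```

Request:
drive_tool(moves="0.0002 0.0015 0 0 1;0.0001 0.0015 0 0 1")

```text
time: 9.88
ee_pos: [0.5233, -0.0243, 0.0556]
eef_rot: [0.52, 0.479, -0.52, 0.479]
ft_force: [1.7, -3.8, -0.5]
width: 0.0003
```

Request:
drive_tool(moves="0.0001 0.001 0 0 1;0.0001 0.001 0 0 1")

```text
time: 10.12
ee_pos: [0.5235, -0.0223, 0.0556]
eef_rot: [0.52, 0.479, -0.52, 0.479]
ft_force: [2.1, -4.7, 0.2]
width: 0.0004
```

Request:
drive_tool(moves="0.0002 0.0015 0 0 1;0.0001 0.0015 0 0 1")

```text
time: 10.38
ee_pos: [0.5238, -0.0193, 0.0556]
eef_rot: [0.52, 0.479, -0.52, 0.479]
ft_force: [1.6, -3.9, 0.9]
width: 0.0004
```

Request:
drive_tool(moves="0.0002 0.0015 0 0 1;0.0001 0.0015 0 0 1")

```text
time: 10.62
ee_pos: [0.5241, -0.0162, 0.0556]
eef_rot: [0.52, 0.479, -0.52, 0.479]
ft_force: [0.7, -4.2, 1.8]
width: 0.0005
```

Request:
drive_tool(moves="0.0002 0.0015 0 0 1;0.0001 0.0015 0 0 1")

```text
time: 10.88
ee_pos: [0.5244, -0.0132, 0.0556]
eef_rot: [0.52, 0.479, -0.52, 0.479]
ft_force: [0.0, -3.4, 2.3]
width: 0.0003
```

Request:
drive_tool(moves="0.0001 0.0015 0 0 1;0.0001 0.0015 0 0 1")

```text
time: 11.12
ee_pos: [0.5247, -0.0103, 0.0556]
eef_rot: [0.52, 0.479, -0.52, 0.479]
ft_force: [1.3, -3.9, 1.4]
width: 0.0004
```

Request:
drive_tool(moves="0.0001 0.0015 0 0 1;0.0001 0.0015 0 0 1")

```text
time: 11.38
ee_pos: [0.5249, -0.0073, 0.0556]
eef_rot: [0.52, 0.479, -0.52, 0.479]
ft_force: [1.6, -4.3, 1.8]
width: 0.0006
```

Request:
drive_tool(moves="0.0001 0.0015 0 0 1;0.0001 0.0015 0 0 1")

```text
time: 11.62
ee_pos: [0.5252, -0.0042, 0.0556]
eef_rot: [0.52, 0.479, -0.52, 0.479]
ft_force: [1.7, -4.6, 1.2]
width: 0.0002
```

Request:
drive_tool(moves="0.0001 0.0015 0 0 1;0.0001 0.0015 0 0 1")

```text
time: 11.88
ee_pos: [0.5254, -0.0013, 0.0556]
eef_rot: [0.52, 0.479, -0.52, 0.479]
ft_force: [3.2, -4.3, 0.4]
width: 0.0006
```

Request:
drive_tool(moves="0.0002 0.0015 0 0 1;0.0001 0.0015 0 0 1")

```text
time: 12.12
ee_pos: [0.5256, 0.001, 0.0556]
eef_rot: [-0.52, -0.479, 0.52, -0.479]
ft_force: [1.4, -7.3, 2.0]
width: 0.0007
```

Request:
drive_tool(moves="0.0001 0.001 0 0 1;0 0 0 0 1")

```text
time: 12.38
ee_pos: [0.5257, 0.0016, 0.0556]
eef_rot: [-0.52, -0.479, 0.52, -0.479]
ft_force: [1.8, -7.3, 1.8]
width: 0.0001
```

Request:
drive_tool(moves="0.0001 0.001 0 0 1;0 0 0 0 1")

```text
time: 12.62
ee_pos: [0.5257, 0.0022, 0.0556]
eef_rot: [-0.52, -0.478, 0.521, -0.479]
ft_force: [2.1, -9.1, 2.0]
width: 0.0006
```

Request:
drive_tool(moves="0.0001 0.001 0 0 1;0.0001 0.001 0 0 1;0 0 0 0 1")

```text
time: 13.0
ee_pos: [0.5259, 0.0036, 0.0556]
eef_rot: [-0.52, -0.478, 0.521, -0.479]
ft_force: [1.7, -11.5, 2.5]
width: 0.0005
```

Request:
drive_tool(moves="0.0001 0.001 0 0 1;0 0 0 0 1")

```text
time: 13.25
ee_pos: [0.5259, 0.0041, 0.0556]
eef_rot: [-0.52, -0.478, 0.521, -0.479]
ft_force: [-0.5, -12.6, 2.6]
width: 0.0006
```

Request:
drive_tool(moves="0 -0.001 0 0 1;0 -0.001 0 0 1;0 -0.001 0 0 1;0 -0.001 0 0 1;0 -0.001 0 0 1;0 -0.001 0 0 1;0 -0.001 0 0 1;0 -0.001 0 0 1;0 -0.001 0 0 1;0 -0.001 0 0 1;0 0 0 0 1")

```text
time: 14.62
ee_pos: [0.526, -0.0034, 0.0556]
eef_rot: [0.52, 0.479, -0.52, 0.479]
ft_force: [-0.7, 0.2, 0.2]
width: 0.0009
```

Request:
drive_tool(moves="0 -0.01 0 0 1;-0.001 -0.02 0 0 1;-0.001 -0.02 0 0 1;0 -0.02 0.02 0 1;0 -0.02 0.06 0 1;0 -0.02 0.06 0 1;0 -0.05 0.06 0 1;0 -0.05 0.06 0 1;0 0 0 0 1")

```text
time: 15.75
ee_pos: [0.5241, -0.198, 0.2939]
eef_rot: [0.522, 0.476, -0.52, 0.48]
ft_force: [1.0, -0.2, -0.7]
width: 0.0002
```

```bash
python3 - <<'E'
from h import *
snap('side','side3.png');snap('top','top3.png');print(r.read_state()['ft_force'],r.read_state()['joint_vel'].round(3))
c=np.load('pics/top.npz')['color'][...,::-1]
cv2.imwrite('pics/tc3.png',cv2.resize(c[120:270,280:480],None,fx=4,fy=4,interpolation=2))
E
```

```text
[0.85093851 0.99037567 0.12946669] [-0.024  0.013 -0.027  0.032 -0.002 -0.003 -0.003]
```

View pics/top3.png

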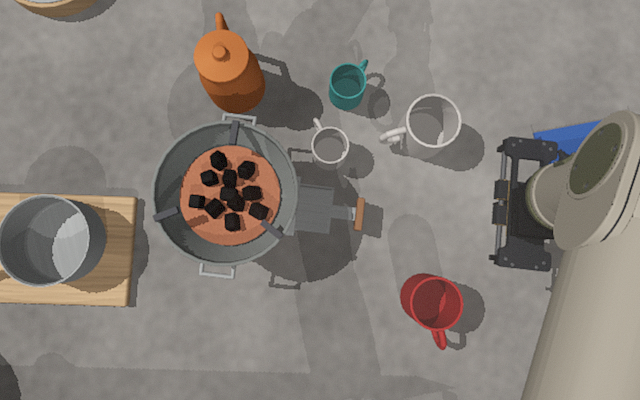

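View pics/tc3.png

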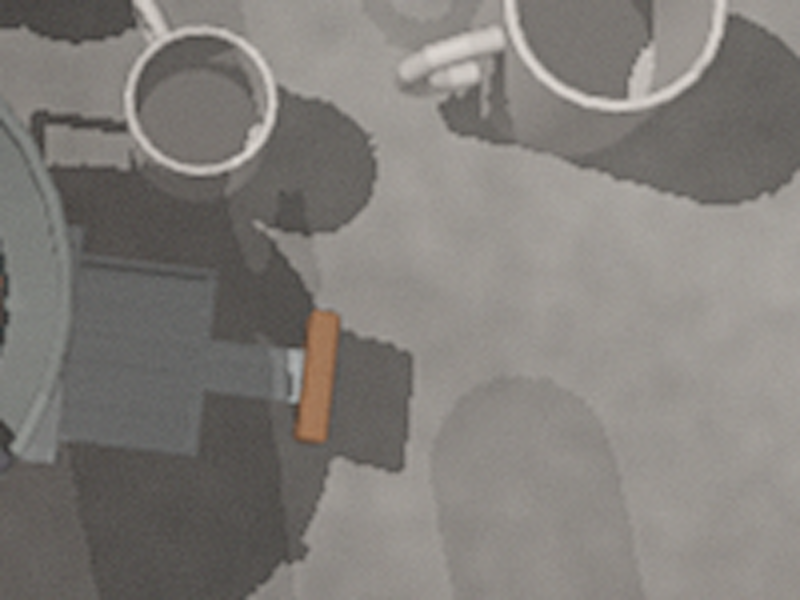

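```bash
python3 - <<'E'
from h import *
P=[onplane('top',280+x/4,120+y/4,.07) for x,y in[(311,311),(340,313),(326,442),(296,440)]]
print(np.mean(P,0)-[.5144,-.0777,.07],np.mean(P,0))
E
```

```text
[8.57974211e-03 9.95273000e-02 5.55111512e-17] [0.52297974 0.0218273  0.07      ]
```

Request:
drive_tool(moves="0 0 0 0 1;0 0 0 0 1;0 0 0 0 1;0 0 0 0 1")

```text
time: 16.35
ee_pos: [0.524, -0.1926, 0.29]
eef_rot: [-0.52, -0.479, 0.52, -0.479]
ft_force: [-0.4, 0.5, -0.6]
width: 0.0007
```

```bash
python3 -c "
from h import *
print(ticket.close_job())"
```

```text
the job is handed in; nothing more can be done
None
```

I pushed the ash tray in by its grip with closed fingers until it met the spring stop, then backed off and handed the job in at about 16.5 s. No verdict was reported.

- **Feel of the push:** The drag was a steady 3.5 to 5 N or so for about 95 mm. The push then rose at roughly 2 N per mm, and I stopped at 12.6 N, within the 7 to 18 N that seats the tray.
- **Letting go:** I backed off slowly, and the force fell to zero. The arm ended well clear of everything, touching nothing.
- **Tray position:** The last top picture puts the grip 99.5 mm further in than at the start, while the fingers reached about 100 mm. Allowing for 1 to 2 mm of picture error, that fits a small spring-back with the tray still bearing on the clip. I could not measure the remaining clip force directly.
- **Mug:** The small white mug shows at the same pixels as before, upright and unmoved.

None of the checks failed. The sideways force readings wandered by up to about 3 N during the push, which I put down to noise and friction.

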